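# Feel for the blind hole of a heater block insert and hold it hole-up

### The job

The small square aluminium block lying toppled on the bench has a blind hole in one of its two ends. Feel for it on the horizontal probe of the checking stand: pick the block up and gently slide it onto the probe, turning the block end for end if the closed end meets it, until the probe reaches the bottom of the hole. Then draw the block off, turn it upright with the hole upward, lift it about a hand's width or more above the bench and finish still holding it there in the gripper, steady and touching nothing else; do not disturb the crucible, the dish or the wooden box.

Things in the scene. Friction and masses are not known exactly. Their poses are not given: they have to be found in the camera images.
- block: Plain aluminium square bar, 36 x 36 x 80 mm, 0.2 to 0.34 kg, loose, lying on a long side at any yaw. Origin at its centre (18 mm above the bench); x runs along the 80 mm length. In the middle of one end is a round blind hole, 24 mm wide, 60 mm deep, flat-bottomed; the other end is closed (20 mm solid). Which end has the hole is deliberately not told: look or feel.
- probe_tip (a point): Centre of the free end of the checking stand's probe: a fixed, rigid, level steel rod, 10 mm thick, 85 mm long (79 mm clear from the tip, then a collar 20 mm wide), axis 60 mm above the bench. x runs along the rod from the tip to the post, so a block moves in +x to go onto the probe; z is up.
- probe_root (a point): Point where the probe's axis enters the post of the stand, 85 mm from the tip, 60 mm above the bench; axes as for probe_tip.
- stand: Checking stand, fixed to the bench: dark steel base 90 x 80 x 10 mm, grey post 30 x 34 mm in its middle, 78 mm high; the probe leaves the post towards -x, a black clamp screw sticks out 36 mm towards +y. Origin in the middle of the base's underside; axes as for probe_tip.
- crucible: White porcelain crucible, 48 mm wide, 32 mm high, a loose bystander. Origin in the middle of its underside.
- petri_dish: Clear flat dish, 65 mm wide, 15 mm high, a loose bystander. Origin in the middle of its underside.
- weight_box: Closed wooden box, 91 mm (x) x 150 mm (y), 43 mm high, a loose bystander. Origin in the middle of its underside.
- hot_air_oven: Big green drying oven standing on the bench left of the work, fixed and solid: keep the arm clear of it. Origin under its middle; from there it reaches 0.21 m towards -x (its door), 0.24 m to either side in y and 0.72 m up. The bench between it, the stand and the loose things is free.
Mind the look-alikes: they are no part of the job. What is meant by the block is not red or yellow, and is the larger of those in its own colour.

How it is judged:
On the way:
1. the block is slid onto the probe until the probe's tip is within 5 mm of the bottom of the hole (x of probe_tip in the frame of block between -0.024 and -0.015 m and distance between probe_tip and block below 0.025 m), for 0.2 s.
At the end, for the whole second after the job is handed in: The block is held between the fingers (over 1 N), hole upward with its length within 0.2 rad of vertical, its centre more than 90 mm above the bench, nearly still (under 0.05 m/s and 0.3 rad/s), touching neither the stand nor the crucible, dish or wooden box (angle between block's own x axis and vertical below 0.2 rad and height (world z) of block above 0.09 m and contact force between block and the fingers above 1 N and contact force between block and stand below 0.2 N and contact force between block and crucible below 0.2 N and contact force between block and petri_dish below 0.2 N and contact force between block and weight_box below 0.2 N and linear speed of block below 0.05 m/s and angular speed of block below 0.3 rad/s); the arm keeps its last pose, push and grip.
It fails at once if the crucible, the dish or the wooden box is moved by more than 30 mm (distance of any of crucible, petri_dish, weight_box from where it was at the start of the episode above 0.03 m).
It fails at once if the block is rammed against the stand with more than 40 N (contact force between block and stand above 40 N).
It also fails if it takes over 72 s, if anything falls off the work surface, if the arm or the gripper's body presses on something with over 40 N, if the wrist force passes 120 N, or if a joint passes its speed limit or range.

### The arm

A 7-joint arm with a two-finger parallel gripper is mounted at the origin on a cart in front of the work surface, level with it; the furniture and walls round the work are solid. World frame = base frame: x ahead of the robot, y to its left, z up, the work surface at z = 0. Lengths are in m, angles in rad, forces in N, time in s.
With the tool pointing down it reaches from about 0.425 to 0.95 m from the base axis. Payload 4.7 kg.
Tool frame: the origin (TCP) lies on the centre line of the jaws, within the pads' length; the fingertips stand 14 mm ahead of it and the grasp point (between the pads) lies 5 mm behind it; z points along the fingers, y is the line along which they close (so a half turn about z gives the same grasp; the last joint's range is limited). The gripper opens to 87 mm and grips with 3 to 60 N. Pads are 19 mm wide; open, the fingers measure 117 mm over their backs; the gripper's body (75 mm by 190 mm) begins 51 mm behind the grasp point.
Start: joints at [-1.257, 0.469, -0.049, 1.532, 0.024, 1.141, -0.082], TCP at [0.227, 0.636, 0.237] pointing down, gripper open.
Joint ranges: [-2.59, 2.59], [-0.33, 1.99], [-1.39, 1.29], [0.1, 2.45], [-1.04, 4.18], [0.21, 1.99], [-2.66, 2.66]. Speed limits (rad/s): [2.57, 2.57, 3.14, 3.14, 3.14, 3.14, 3.14].

### API

Orientations are given as a rotation vector (axis times angle).
In Python, from rig import arm gives the robot as it stands.
- The arm moves only by the tool drive_tool, never from a script. Its arguments are lists of equal length, an entry for each row: "dp": the shift along the tool's x, y, z in units of 50 cm (1.0 is 50 cm), a list of three; "rot": the turn, a rotation vector about the tool's x, y, z in units of 45 degrees (1.0 is 45 degrees), a list of three. In form: {"dp": [[tx, ty, tz], ...], "rot": [[rx, ry, rz], ...]}. A call has 1 to 10 rows; each row shifts and turns the commanded pose from where the row before left it, along the tool's axes as they then stand; what a row does not reach is not made up. A row lasts 1/8 s, in which the tool goes at most 62.5 mm and 10.7 degrees, less where a joint would pass 70% of its speed; a pose out of reach is approached as far as the arm can. A call with a number of a shift or a turn outside -1 to 1 is refused whole. A call with a gripper value outside its range is refused whole. "fingers" is the opening, from 0 (shut) to 1 (fully open), set as the call begins (left out, the last holds). The fingers move at their own pace and stop on an object; "newtons" is the grip in N (left out, the last holds). Time passes only in rows, so rows that do not move let the fingers close. It gives the time, the measured TCP pose, the force, the opening and the grip force at its end, in the units of the state.
- arm.get_state(): the state, without advancing time (a new reading comes with each control period).
- arm.read_camera(name): name is "side" or "top"; returns a dict with "image" (420x560x3 uint8, red, green, blue), "z_map" (420x560 float32, m along the optical axis (not along the pixel's ray), 0 where there is no reading), "mtx" (3x3 intrinsics, pixels), "cam_to_world" (4x4, takes a point from camera to world coordinates). Camera axes: x right, y down, z forward; pixel columns grow to the right and rows downward; lengths in m; the calibration is good to about 2 mm. A picture is of the moment at which its call begins.
- arm.finish_job(): hands the job in; it is judged then, once.
The state is a dict: "t": time; "joint_pos": joint angles; "qd": joint speeds; "joint_torque": joint torques, N m; "tool_pos": TCP position; "orientation": TCP orientation; "wrist_force": force on the tool from outside, world axes, zero at the start; "ft_torque": the same for the moment, N m; "width": finger opening in m; "gripper_force": force on a finger pad.
Only numpy, scipy, OpenCV 4.12 (cv2) and the standard library are available. Lean on these libraries where they do the work, as an engineer would, in place of code of your own. Each camera call takes 0.05 s, during which the arm holds its last target. There are 200 camera calls.

## Working session

There is one attempt and no reset: what is moved stays moved. The work goes in short steps, Python scripts to look and compute and a tool call to move; the robot and the scene stay as the last step left them, time stands still between calls to the robot, and variables do not carry over. Pictures are saved under pics/ and viewed, at most 10 in all, crops included, and the job is handed in when it is done.

Besides the shell and the picture viewer there is one more tool, called after "Emit:" by a JSON object that holds its "name" and its "arguments", one argument or row to a line. drive_tool: Moves the arm, as the interface text tells. Shifts and turns lie within -1 to 1; 1 stands for 50 cm of shift or 45 degrees of turn. Its arguments: {"type":"object","properties":{"dp":{"type":"array"},"rot":{"type":"array"},"fingers":{"type":"number"},"newtons":{"type":"number"}},"required":["dp","rot"]}

```bash
mkdir -p pics && cat > h.py <<'E'
import numpy as np, cv2
from rig import arm
from scipy.spatial.transform import Rotation as R
def snap(n):
    d=arm.read_camera(n); np.savez(f'{n}.npz',**d); return d
def load(n): return dict(np.load(f'{n}.npz'))
def pts(d):
    z=d['z_map']; K=d['mtx']; h,w=z.shape
    u,v=np.meshgrid(np.arange(w),np.arange(h))
    P=np.stack([(u-K[0,2])/K[0,0]*z,(v-K[1,2])/K[1,1]*z,z],-1)
    T=d['cam_to_world']; P=P@T[:3,:3].T+T[:3,3]; P[z<=0]=np.nan; return P
def save(d,name,crop=None,s=1):
    im=d['image'][...,::-1]
    if crop: im=im[crop[1]:crop[3],crop[0]:crop[2]]
    cv2.imwrite(f'pics/{name}.png',cv2.resize(im,None,fx=s,fy=s,interpolation=cv2.INTER_CUBIC))
E
python3 - <<'E'
from h import *
for n in('top','side'):
    d=snap(n); save(d,n+'0',s=1.42); print(n,d['cam_to_world'].round(3).tolist(),d['mtx'].round(1).tolist())
s=arm.get_state(); print({k:np.round(v,3).tolist() for k,v in s.items()})
E
```

```text
top [[0.02, -0.982, 0.188, 0.373], [-1.0, -0.022, -0.01, 0.105], [0.014, -0.188, -0.982, 1.116], [0.0, 0.0, 0.0, 1.0]] [[412.2, 0.0, 285.1], [0.0, 412.2, 212.0], [0.0, 0.0, 1.0]]
side [[0.973, -0.103, 0.207, 0.356], [-0.231, -0.381, 0.895, -0.872], [-0.013, -0.919, -0.395, 0.482], [0.0, 0.0, 0.0, 1.0]] [[412.3, 0.0, 272.4], [0.0, 412.3, 213.6], [0.0, 0.0, 1.0]]
{'t': 0.1, 'joint_pos': [-1.257, 0.469, -0.049, 1.534, 0.024, 1.141, -0.082], 'qd': [0.001, -0.003, -0.0, -0.001, 0.0, 0.001, -0.001], 'joint_torque': [-0.001, -50.917, -0.081, -23.683, -0.061, 0.035, 0.0], 'tool_pos': [0.227, 0.635, 0.236], 'orientation': [-0.536, -3.095, 0.003], 'wrist_force': [0.156, 1.169, -0.375], 'ft_torque': [0.003, -0.03, -0.008], 'gripper_force': 0.0, 'width': 0.087}
```

View pics/top0.png

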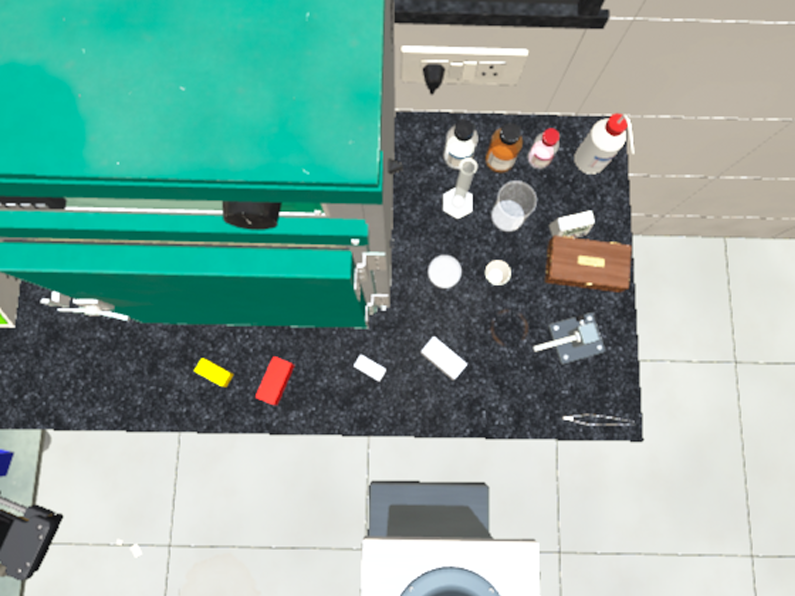

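View pics/side0.png

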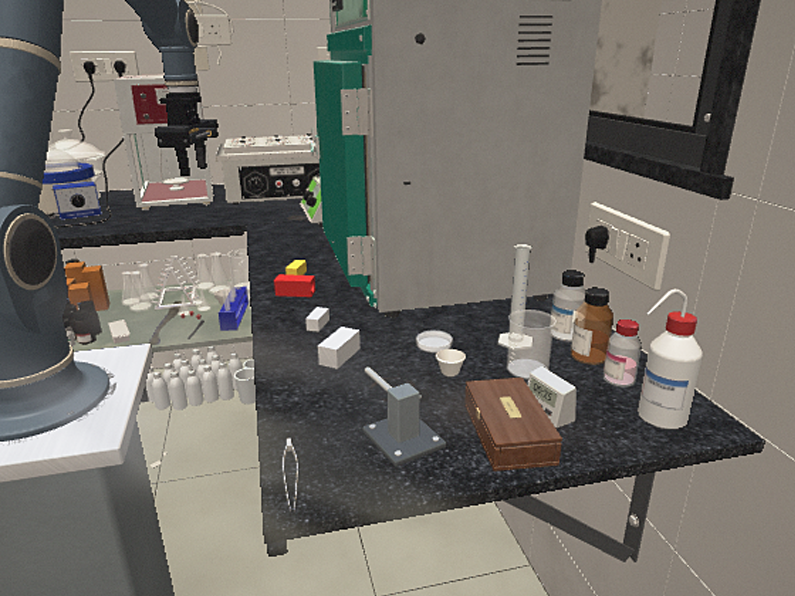

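Candidates in the top picture (scaled pixels) are yellow (213,372), red (274,381), a small grey block (370,368) and a large grey block (444,358). I choose the large grey one. The stand is at (580,338), with its probe pointing left (+y) to a tip near (536,349). Next come the measurements and one close crop.

```bash
python3 - <<'E'
from h import *
for n in('top','side'):
    d=load(n); P=pts(d); im=d['image']
    if n=='top': boxes={'block':(290,230,335,272),'small':(245,245,277,272),'stand':(370,215,432,260),'cruc':(335,178,365,205),'dish':(298,176,330,206),'box':(380,160,450,207)}
    else: boxes={'block':(218,225,258,262),'stand':(250,252,315,330)}
    for k,(a,b,c,e) in boxes.items():
        Q=P[b:e,a:c].reshape(-1,3); Q=Q[Q[:,2]>0.007]
        if k in('block','small'):
            T=Q[(Q[:,2]>np.nanmax(Q[:,2])-0.006)] 
            (cx,cy),(w,h),an=cv2.minAreaRect((T[:,:2]*1000).astype(np.float32)); bp=cv2.boxPoints(((cx,cy),(w,h),an))
            print(n,k,len(T),'z',np.median(T[:,2]).round(4),'c',cx,cy,w,h,an,bp.round(0).tolist())
        elif k=='stand':
            pr=Q[(Q[:,2]>0.052)&(Q[:,2]<0.068)]; po=Q[Q[:,2]>0.072]
            print(n,'post top',len(po),po.mean(0).round(4),po.min(0).round(3),po.max(0).round(3))
            m=po.mean(0)[:2]; pr=pr[np.linalg.norm(pr[:,:2]-m,axis=1)>0.03]
            i=np.argsort(pr[:,1]); print('probe',len(pr)); print(pr[i][::max(1,len(i)//12)].round(4).tolist(), pr[i][-3:].round(4).tolist())
            ba=Q[(Q[:,2]<0.016)]; r=cv2.minAreaRect((ba[:,:2]*1000).astype(np.float32)); print('base',r)
        else: print(n,k,Q.mean(0).round(3),Q.min(0).round(3),Q.max(0).round(3))
t=load('top')['image'][205:285,235:440]; s=load('side')['image'][200:330,200:330]
a=cv2.resize(t,(780,304),interpolation=cv2.INTER_CUBIC);b=cv2.resize(s,(290,290),interpolation=cv2.INTER_CUBIC)
s2=load('side')['image'][222:265,210:275]; c=cv2.resize(s2,(438,290),interpolation=cv2.INTER_CUBIC)
o=np.zeros((596,780,3),np.uint8);o[:304]=a;o[306:596,:290]=b;o[306:596,300:738]=c
cv2.imwrite('pics/crop1.png',o[...,::-1])
E
```

```text
top block 256 z 0.0381 c 477.9608459472656 19.174821853637695 79.49069213867188 35.96986770629883 50.27123260498047 [[439.0, 0.0], [466.0, -23.0], [517.0, 38.0], [490.0, 61.0]]
top small 151 z 0.0263 c 457.6429748535156 156.41513061523438 54.53507614135742 24.69675064086914 60.237998962402344 [[433.0, 139.0], [455.0, 127.0], [482.0, 174.0], [460.0, 186.0]]
top post top 158 [ 0.5231 -0.2356  0.0782] [ 0.504 -0.253  0.072] [ 0.541 -0.218  0.084]
probe 112
[[0.5586, -0.2338, 0.063], [0.5533, -0.221, 0.0615], [0.5154, -0.2023, 0.0677], [0.5161, -0.1963, 0.0616], [0.5052, -0.1901, 0.0643], [0.5101, -0.1846, 0.066], [0.5026, -0.1775, 0.0627], [0.4995, -0.1715, 0.0654], [0.5043, -0.166, 0.0674], [0.5047, -0.1593, 0.0632], [0.4965, -0.1533, 0.0658], [0.4914, -0.1484, 0.0645], [0.4965, -0.1434, 0.0644]] [[0.4999, -0.1426, 0.0571], [0.4939, -0.141, 0.0635], [0.4963, -0.1405, 0.0658]]
base ((521.3219604492188, -217.36590576171875), (86.82770538330078, 128.12405395507812), 14.973767280578613)
top cruc [ 0.647 -0.086  0.022] [ 0.617 -0.106  0.007] [ 0.674 -0.052  0.037]
top dish [0.647 0.018 0.01
[... 243 characters left out ...]
490.0, -149.0], [490.0, -149.0], [491.0, -143.0], [491.0, -143.0]]
side post top 213 [ 0.5211 -0.2444  0.0775] [ 0.503 -0.259  0.072] [ 0.542 -0.224  0.081]
probe 129
[[0.5541, -0.2392, 0.0613], [0.5567, -0.237, 0.0595], [0.5476, -0.2276, 0.0663], [0.5084, -0.204, 0.0628], [0.5095, -0.1995, 0.0666], [0.5029, -0.1932, 0.064], [0.5042, -0.1879, 0.0652], [0.5016, -0.1811, 0.064], [0.4987, -0.176, 0.0638], [0.5002, -0.1692, 0.0643], [0.4973, -0.1638, 0.0663], [0.4944, -0.1579, 0.0634], [0.4917, -0.151, 0.0646]] [[0.4925, -0.1468, 0.0645], [0.495, -0.145, 0.0655], [0.4911, -0.1434, 0.0628]]
base ((578.740478515625, -192.51358032226562), (252.56602478027344, 109.92884063720703), 39.93961715698242)
```

View pics/crop1.png

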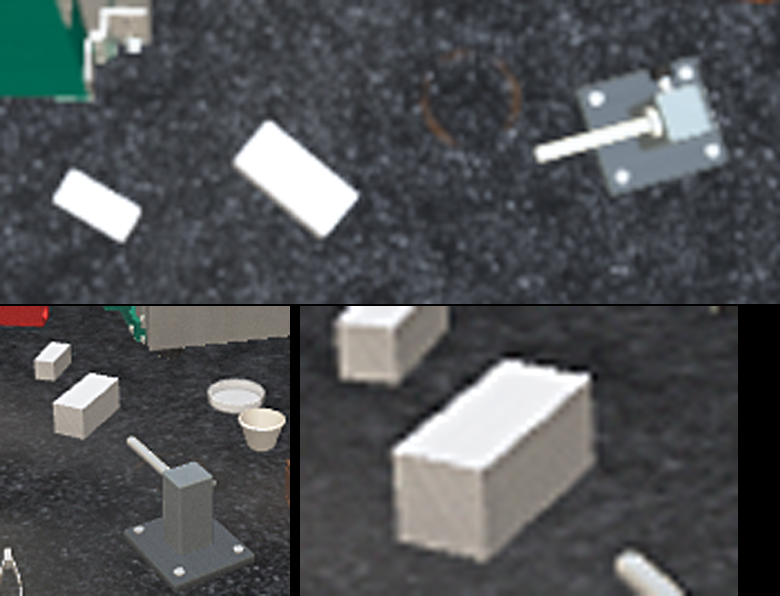

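The crop confirms the choice: it measures 79 x 36 mm with its top at 38 mm. The end facing the side camera (the −x,−y end) is closed, so the hole should be in the +x,+y end. Next I check oven clearance and the kinematic signs.

```bash
cat >> h.py <<'E'
def fkR(q,s,off=0):
    Z=lambda a:R.from_euler('z',a); Y=lambda a:R.from_euler('y',a)
    return Z(s[0]*q[0])*Y(q[1])*Z(s[1]*q[2])*Y(q[3])*Z(s[2]*q[4])*Y(q[5])*Z(s[3]*q[6]+off)
def st():
    s=arm.get_state(); r=R.from_rotvec(s['orientation'])
    print('t',round(s['t'],2),'p',np.round(s['tool_pos'],4),'q',np.round(s['joint_pos'],3).tolist(),'F',np.round(s['wrist_force'],1),'w',round(float(s['width']),4),'gf',round(float(s['gripper_force']),1))
    print('tool axes (cols)\n',r.as_matrix().round(3)); return s,r
E
python3 - <<'E'
from h import *
import itertools
s,r=st()
for sg in itertools.product([1,-1],repeat=4):
    e=fkR(s['joint_pos'],sg).inv()*r; v=e.as_rotvec()
    print(sg,v.round(3), end=' | ')
for n in('top','side'):
    P=pts(load(n)).reshape(-1,3); 
    for lo,hi in((0.05,0.3),(0.3,0.72)):
        Q=P[(P[:,2]>lo)&(P[:,2]<hi)&(P[:,1]>0.1)&(P[:,1]<0.75)&(P[:,0]>0.35)&(P[:,0]<1)]; 
        if len(Q): print(n,lo,len(Q),np.percentile(Q,[1,50,99],axis=0).round(3).tolist())
E
```

```text
t 0.1 p [0.2267 0.6352 0.2356] q [-1.257, 0.469, -0.049, 1.534, 0.024, 1.141, -0.082] F [ 0.2  1.2 -0.4] w 0.0874 gf 0.0
tool axes (cols)
 [[-0.942  0.336 -0.001]
 [ 0.336  0.942 -0.002]
 [-0.    -0.002 -1.   ]]
(1, 1, 1, 1) [ 0.002 -0.002 -0.885] | (1, 1, 1, -1) [ 0.002 -0.003 -1.05 ] | (1, 1, -1, 1) [-0.037 -0.025 -0.865] | (1, 1, -1, -1) [-0.039 -0.022 -1.029] | (1, -1, 1, 1) [ 0.043  0.018 -0.798] | (1, -1, 1, -1) [ 0.044  0.015 -0.963] | (1, -1, -1, 1) [ 0.002 -0.002 -0.778] | (1, -1, -1, -1) [ 0.002 -0.003 -0.943] | (-1, 1, 1, 1) [ 0.    -0.     1.629] | (-1, 1, 1, -1) [ 0.    -0.     1.464] | (-1, 1, -1, 1) [-0.037  0.033  1.648] | (-1, 1, -1, -1) [-0.033  0.035  1.484] | (-1, -1, 1, 1) [ 0.035 -0.035  1.715] | (-1, -1, 1, -1) [ 0.031 -0.037  1.55 ] | (-1, -1, -1, 1) [-0.     0.     1.735] | (-1, -1, -1, -1) [0.    0.    1.571] | top 0.05 4401 [[0.505, 0.102, 0.066], [0.525, 0.288, 0.209], [0.993, 0.59, 0.298]]
top 0.3 57624 [[0.524, 0.122, 0.319], [0.572, 0.277, 0.716], [0.713, 0.541, 0.718]]
side 0.05 16523 [[0.523, 0.113, 0.054], [0.714, 0.12, 0.189], [0.992, 0.508, 0.298]]
side 0.3 22104 [[0.523, 0.116, 0.303], [0.713, 0.121, 0.434], [0.995, 0.519, 0.557]]
```

Emit:
{"name": "drive_tool", "arguments": {
  "dp": [
    [0,0,0],
    [0,0,0],
    [0,0,0],
    [0,0,0],
    [0,0,0],
    [0,0,0],
    [0,0,0]
  ],
  "rot": [
    [0,0,-0.222],
    [0,0,-0.222],
    [0,0,-0.222],
    [0,0,-0.222],
    [0,0,-0.222],
    [0,0,-0.222],
    [0,0,-0.222]
  ],
  "fingers": 1,
  "newtons": 25
}}

```text
t: 0.98
tool_pos: [0.2268, 0.6354, 0.2359]
orientation: [1.343, -2.839, 0.001]
wrist_force: [-1.4, -0.3, -1.1]
width: 0.0873
gripper_force: 0.0
```

```bash
cat >> h.py <<'E'
def legs(p,M,wps):
    for w in wps:
        d=M.T@(np.array(w)-p); print('leg to',w,'dp units',(d/0.5).round(4).tolist(),'rows',np.linalg.norm(d)/0.055); p=np.array(w)
def turn(M,xdir,zdir=(0,0,-1)):
    x=np.array(xdir,float);x/=np.linalg.norm(x);z=np.array(zdir,float);T=np.stack([x,np.cross(z,x),z],1)
    v=R.from_matrix(M.T@T).as_rotvec(); print('turn units',(np.degrees(v)/45).round(4).tolist())
def ang(a): return (np.cos(np.radians(a)),np.sin(np.radians(a)),0)
E
python3 - <<'E'
from h import *
s,r=st(); M=r.as_matrix(); turn(M,ang(230.3))
legs(s['tool_pos'],M,[(0.34,0.27,0.236),(0.40,0.15,0.2),(0.478,0.019,0.12),(0.478,0.019,0.022)])
E
```

```text
t 0.97 p [0.2268 0.6354 0.2359] q [-1.077, 0.489, -0.312, 1.521, 0.158, 1.157, 1.036] F [-1.4 -0.3 -1.1] w 0.0873 gf 0.0
tool axes (cols)
 [[-0.634 -0.773 -0.   ]
 [-0.773  0.634 -0.001]
 [ 0.001 -0.    -1.   ]]
turn units [-0.0005, -0.0013, 0.0071]
leg to (0.34, 0.27, 0.236) dp units [0.4212, -0.6387, 0.0006] rows 6.9551532191458305
leg to (0.4, 0.15, 0.2) dp units [0.1093, -0.245, 0.0722] rows 2.525637142426959
leg to (0.478, 0.019, 0.12) dp units [0.1034, -0.2867, 0.1602] rows 3.130495168499706
leg to (0.478, 0.019, 0.022) dp units [-0.0002, 0.0001, 0.196] rows 1.7818181818181822
```

Emit:
{"name": "drive_tool", "arguments": {
  "dp": [
    [0.042,-0.064,0],
    [0.042,-0.064,0],
    [0.042,-0.064,0],
    [0.042,-0.064,0],
    [0.042,-0.064,0],
    [0.042,-0.064,0],
    [0.042,-0.064,0],
    [0.042,-0.064,0],
    [0.042,-0.064,0],
    [0.042,-0.064,0]
  ],
  "rot": [
    [0,0,0],
    [0,0,0],
    [0,0,0],
    [0,0,0],
    [0,0,0],
    [0,0,0],
    [0,0,0],
    [0,0,0],
    [0,0,0],
    [0,0,0]
  ]
}}

```text
t: 2.22
tool_pos: [0.3389, 0.2683, 0.2363]
orientation: [1.335, -2.844, 0.0]
wrist_force: [0.5, 0.5, 0.2]
width: 0.0868
gripper_force: 0.0
```

Emit:
{"name": "drive_tool", "arguments": {
  "dp": [
    [0.0273,-0.0612,0.018],
    [0.0273,-0.0612,0.018],
    [0.0273,-0.0612,0.018],
    [0.0273,-0.0612,0.018],
    [0.0207,-0.0573,0.032],
    [0.0207,-0.0573,0.032],
    [0.0207,-0.0573,0.032],
    [0.0207,-0.0573,0.032],
    [0.0207,-0.0573,0.032],
    [0,0,0]
  ],
  "rot": [
    [0,0,0],
    [0,0,0],
    [0,0,0],
    [0,0,0],
    [0,0,0],
    [0,0,0],
    [0,0,0],
    [0,0,0],
    [0,0,0],
    [0,0,0]
  ]
}}

```text
t: 3.48
tool_pos: [0.475, 0.016, 0.1192]
orientation: [1.328, -2.844, -0.0]
wrist_force: [-0.6, 0.2, 0.2]
width: 0.0874
gripper_force: 0.0
```

```bash
python3 - <<'E'
from h import *
s,r=st(); M=r.as_matrix(); turn(M,ang(230.3))
legs(s['tool_pos'],M,[(0.478,0.019,0.022)])
E
```

```text
t 3.48 p [0.475  0.016  0.1192] q [-0.164, 0.297, 0.049, 2.115, -0.02, 0.733, 2.342] F [-0.6  0.2  0.2] w 0.0874 gf 0.0
tool axes (cols)
 [[-0.642 -0.767 -0.003]
 [-0.767  0.642 -0.001]
 [ 0.003  0.001 -1.   ]]
turn units [0.0016, -0.0032, -0.0057]
leg to (0.478, 0.019, 0.022) dp units [-0.009, -0.0009, 0.1945] rows 1.7697033557575068
```

Emit:
{"name": "drive_tool", "arguments": {
  "dp": [
    [-0.009,-0.001,0.04],
    [0,0,0.05],
    [0,0,0.05],
    [0,0,0.04],
    [0,0,0.0145],
    [0,0,0]
  ],
  "rot": [
    [0,0,0],
    [0,0,0],
    [0,0,0],
    [0,0,0],
    [0,0,0],
    [0,0,0]
  ]
}}

```text
t: 4.22
tool_pos: [0.4783, 0.0219, 0.0234]
orientation: [1.336, -2.843, -0.001]
wrist_force: [0.1, 0.0, 0.7]
width: 0.0872
gripper_force: 0.0
```

Emit:
{"name": "drive_tool", "arguments": {
  "dp": [
    [0,0,0],
    [0,0,0],
    [0,0,0],
    [0,0,0],
    [0,0,0],
    [0,0,0],
    [0,0,0],
    [0,0,0]
  ],
  "rot": [
    [0,0,0],
    [0,0,0],
    [0,0,0],
    [0,0,0],
    [0,0,0],
    [0,0,0],
    [0,0,0],
    [0,0,0]
  ],
  "fingers": 0,
  "newtons": 30
}}

```text
t: 5.22
tool_pos: [0.4787, 0.0213, 0.0233]
orientation: [-1.335, 2.844, -0.0]
wrist_force: [0.8, -1.3, 0.0]
width: 0.0357
gripper_force: 29.9
```

Emit:
{"name": "drive_tool", "arguments": {
  "dp": [
    [0,0,-0.04],
    [0,0,-0.06],
    [0,0,-0.06],
    [0,0,-0.06],
    [0,0,-0.06],
    [0,0,-0.04],
    [0,0,0],
    [0,0,0]
  ],
  "rot": [
    [0,0,0],
    [0,0,0],
    [0,0,0],
    [0,0,0],
    [0,0,0],
    [0,0,0],
    [0,0,0],
    [0,0,0]
  ]
}}

```text
t: 6.22
tool_pos: [0.4774, 0.0213, 0.1821]
orientation: [1.334, -2.842, -0.001]
wrist_force: [0.5, 0.2, -2.3]
width: 0.0361
gripper_force: 29.9
```

```bash
python3 - <<'E'
from h import *
s,r=st(); M=r.as_matrix()
for n in('side','top'):
    d=snap(n);P=pts(d);p=s['tool_pos']
    m=(np.linalg.norm(P-p,axis=-1)<0.055)&(P[...,2]<p[2]+0.025)
    v,u=np.where(m); print(n,u.min(),u.max(),v.min(),v.max())
    # in tool frame
    Q=(P[m]-p)@M; print(np.percentile(Q,[2,50,98],axis=0).round(4).tolist())
d=load('side'); save(d,'held',(150,120,350,270),3.9)
E
```

```text
t 6.22 p [0.4774 0.0213 0.1821] q [-0.178, 0.21, 0.052, 2.05, -0.014, 0.884, 2.331] F [ 0.5  0.2 -2.3] w 0.0361 gf 29.9
tool axes (cols)
 [[-0.639 -0.769 -0.003]
 [-0.769  0.639 -0.   ]
 [ 0.002  0.002 -1.   ]]
side 219 250 168 196
[[-0.0314, -0.0297, -0.023], [0.0217, -0.0129, -0.0045], [0.0468, 0.0237, 0.0213]]Traceback (most recent call last):
  File "<stdin>", line 6, in <module>
    return umr_minimum(a, axis, None, out, keepdims, initial, where)
ValueError: zero-size array to reduction operation minimum which has no identity
```

The block is held at width 36 mm. Next I refine the probe line with the saved clouds and work out the pre-approach.

```bash
python3 - <<'E'
from h import *
d=snap('top') 
for n in('top','side'):
    P=pts(load(n)).reshape(-1,3)
    Q=P[(P[:,2]>0.054)&(P[:,2]<0.07)&(P[:,0]>0.47)&(P[:,0]<0.53)&(P[:,1]>-0.2)&(P[:,1]<-0.13)]
    m=Q.mean(0); v=np.linalg.svd(Q-m)[2][0]; v*=-np.sign(v[1]); t=(Q-m)@v
    print(n,len(Q),'mean',m.round(4),'dir',v.round(3),np.degrees(np.arctan2(v[1],v[0])),'tip',(m+v*np.percentile(t,[1])[0]).round(4),(m+v*t.min()).round(4))
s,r=st(); M=r.as_matrix()
legs(s['tool_pos'],M,[(0.478,-0.076,0.182)]); turn(M,ang(105))
E
```

```text
top 94 mean [ 0.5033 -0.1701  0.0643] dir [ 0.291 -0.957  0.02 ] -73.08383042839574 tip [ 0.4945 -0.1414  0.0637] [ 0.4945 -0.1413  0.0637]
side 89 mean [ 0.4997 -0.1731  0.0639] dir [ 0.289 -0.957  0.006] -73.21929589557459 tip [ 0.4912 -0.145   0.0637] [ 0.4907 -0.1434  0.0637]
t 6.38 p [0.4777 0.0213 0.182 ] q [-0.178, 0.211, 0.052, 2.05, -0.014, 0.884, 2.331] F [ 0.1 -0.  -2.8] w 0.0358 gf 29.9
tool axes (cols)
 [[-0.639 -0.769 -0.003]
 [-0.769  0.639 -0.   ]
 [ 0.002  0.002 -1.   ]]
leg to (0.478, -0.076, 0.182) dp units [0.1493, -0.1248, 0.0001] rows 1.7692388697091803
turn units [-0.0013, -0.0039, 2.7843]
```

Emit:
{"name": "drive_tool", "arguments": {
  "dp": [
    [0.05,-0.0415,0],
    [0.05,-0.0415,0],
    [0.05,-0.0415,0],
    [0,0,0],
    [0,0,0],
    [0,0,0],
    [0,0,0],
    [0,0,0],
    [0,0,0],
    [0,0,0]
  ],
  "rot": [
    [0,0,0],
    [0,0,0],
    [0,0,0.15],
    [0,0,0.22],
    [0,0,0.22],
    [0,0,0.22],
    [0,0,0.22],
    [0,0,0.22],
    [0,0,0.22],
    [0,0,0.22]
  ]
}}

```text
t: 7.62
tool_pos: [0.4781, -0.0761, 0.1825]
orientation: [-0.709, -3.059, 0.001]
wrist_force: [0.4, -0.2, -2.4]
width: 0.0357
gripper_force: 29.9
```

Emit:
{"name": "drive_tool", "arguments": {
  "dp": [
    [0,0,0],
    [0,0,0],
    [0,0,0],
    [0,0,0],
    [0,0,0],
    [0,0,0]
  ],
  "rot": [
    [0,0,0.22],
    [0,0,0.22],
    [0,0,0.22],
    [0,0,0.22],
    [0,0,0.19],
    [0,0,0]
  ]
}}

```text
t: 8.38
tool_pos: [0.4781, -0.0759, 0.1826]
orientation: [-1.886, -2.512, 0.002]
wrist_force: [0.5, -0.1, -2.3]
width: 0.0359
gripper_force: 29.9
```

```bash
python3 - <<'E'
from h import *
s,r=st(); M=r.as_matrix(); p=s['tool_pos']; turn(M,ang(106))
legs(p,M,[(0.4745,-0.075,0.0655)])
for n in('side','top'):
    d=snap(n);P=pts(d)
    if n=='side':
        m=(np.abs(P[...,2]-p[2]+0.005)<0.03)&(np.linalg.norm(P-p,axis=-1)<0.06)
        v,u=np.where(m); print(n,u.min(),u.max(),v.min(),v.max()); Q=(P[m]-p)@M; print(np.percentile(Q,[2,50,98],axis=0).round(4).tolist())
        u,v=int(np.median(u)),int(np.median(v)); save(d,'held',(u-60,v-45,u+60,v+60),5)
E
```

```text
t 8.38 p [ 0.4781 -0.0759  0.1826] q [-0.324, 0.228, 0.461, 2.056, -0.13, 0.886, 0.492] F [ 0.5 -0.1 -2.3] w 0.0359 gf 29.9
tool axes (cols)
 [[-0.279  0.96  -0.001]
 [ 0.96   0.279 -0.   ]
 [ 0.    -0.001 -1.   ]]
turn units [-0.0018, -0.0001, 0.0046]
leg to (0.4745, -0.075, 0.0655) dp units [0.0038, -0.0061, 0.2342] rows 2.1305248533691494
side 226 259 181 211
[[-0.0379, -0.0291, -0.0231], [-0.0142, -0.0056, -0.0055], [0.0387, 0.0242, 0.0215]]
```

View pics/held.png

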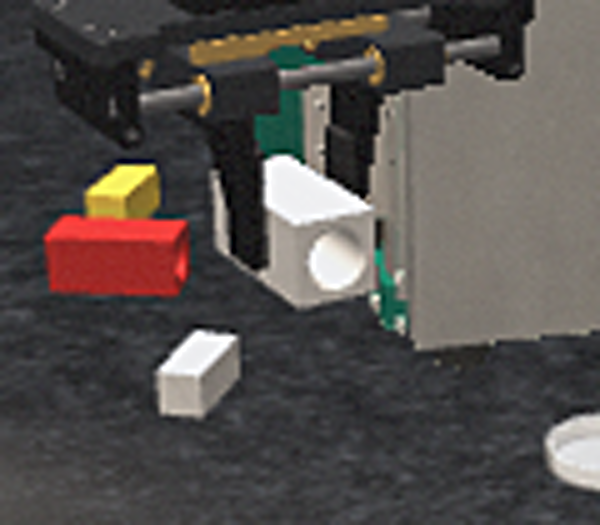

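The round hole is clearly visible on the end facing the probe (crop pixel 338,262), so no turning end for end is needed. I lower the block in line with the probe.

Emit:
{"name": "drive_tool", "arguments": {
  "dp": [
    [0.004,-0.006,0.04],
    [0,0,0.06],
    [0,0,0.06],
    [0,0,0.05],
    [0,0,0.024],
    [0,0,0],
    [0,0,0]
  ],
  "rot": [
    [0,0,0.005],
    [0,0,0],
    [0,0,0],
    [0,0,0],
    [0,0,0],
    [0,0,0],
    [0,0,0]
  ]
}}

```text
t: 9.35
tool_pos: [0.4758, -0.0752, 0.067]
orientation: [1.892, 2.506, 0.002]
wrist_force: [0.2, -0.8, -2.0]
width: 0.036
gripper_force: 29.9
```

```bash
python3 - <<'E'
from h import *
s,r=st(); M=r.as_matrix(); p=s['tool_pos']
tip=np.array([0.4935,-0.1425,0.06]); c=p+M@[0.002,0,0.0053]
print('tip in block(tool) frame', (M.T@(tip-c)).round(4))
ims=[]
for n in('side','top'):
    d=snap(n); P=pts(d)
    T=np.linalg.inv(d['cam_to_world']); q=T@np.r_[tip,1]; uv=d['mtx']@(q[:3]/q[2]); print(n,uv[:2].round(1))
    u,v=uv[:2].astype(int); ims.append(cv2.resize(d['image'][v-45:v+45,u-45:u+45],(400,400),interpolation=cv2.INTER_CUBIC))
    # block surfaces by camera
    Q=(P.reshape(-1,3)-p)@M; k=(np.abs(Q[:,0])<0.05)&(np.abs(Q[:,1])<0.03)&(Q[:,2]>-0.02)&(Q[:,2]<0.03)
    print(np.percentile(Q[k],[2,50,98],axis=0).round(4).tolist() if k.sum() else 0)
cv2.imwrite('pics/pre.png',np.hstack(ims)[...,::-1])
E
```

```text
t 9.35 p [ 0.4758 -0.0752  0.067 ] q [-0.247, 0.411, 0.391, 2.156, -0.267, 0.617, 0.61] F [ 0.2 -0.8 -2. ] w 0.036 gf 29.9
tool axes (cols)
 [[-0.274  0.962  0.002]
 [ 0.962  0.274  0.   ]
 [-0.     0.002 -1.   ]]
tip in block(tool) frame [-0.0716 -0.0014  0.0018]
side [258.1 259.9]
[[-0.0379, -0.0275, -0.0172], [-0.0166, -0.0027, -0.0067], [0.0394, 0.0226, 0.0212]]
top [376.3 245.3]
[[0.0142, -0.0162, -0.0178], [0.0364, 0.0013, -0.0127], [0.0458, 0.0194, 0.0191]]
```

View pics/pre.png

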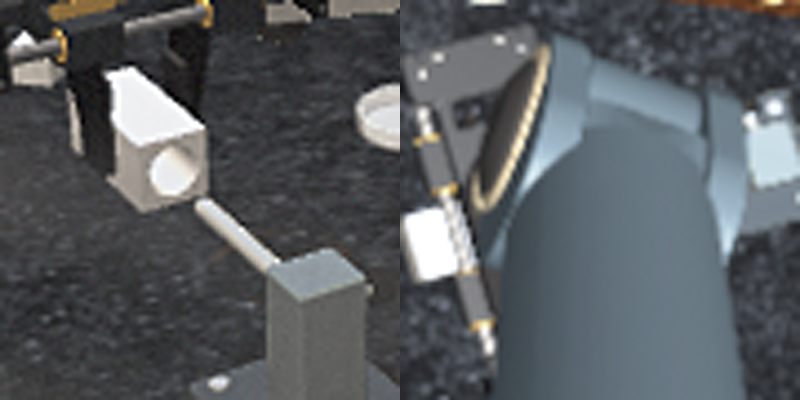

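```bash
python3 - <<'E'
from h import *
s,r=st(); M=r.as_matrix(); p=s['tool_pos']; d=load('side'); T=np.linalg.inv(d['cam_to_world'])
def pj(x):
    q=T@np.r_[x,1]; uv=(d['mtx']@(q[:3]/q[2]))[:2]; return ((uv-[213,214])*4.444).round(0)
print('hole c',pj(p+M@[-0.038,0,0.0053]))
for y in(-.018,.018):
    for z in(-.018,.018): print(y,z,pj(p+M@[-0.038,y,0.0053+z]))
tip=np.array([.4935,-.1425,.06]); 
for a in(73,74,75): print(a,'root',pj(tip+.085*np.array(ang(-a))),pj(tip-.03*np.array(ang(-a))))
E
```

```text
t 9.45 p [ 0.4758 -0.0751  0.0672] q [-0.247, 0.411, 0.391, 2.157, -0.267, 0.617, 0.61] F [ 0.3 -0.9 -2.9] w 0.0358 gf 29.9
tool axes (cols)
 [[-0.274  0.962  0.002]
 [ 0.962  0.274  0.   ]
 [-0.     0.002 -1.   ]]
hole c [172. 171.]
-0.018 -0.018 [137. 147.]
-0.018 0.018 [140. 214.]
0.018 -0.018 [205. 129.]
0.018 0.018 [207. 195.]
73 root [296. 288.] [170. 177.]
74 root [293. 289.] [171. 177.]
75 root [290. 290.] [172. 177.]
```

Emit:
{"name": "drive_tool", "arguments": {
  "dp": [
    [0,-0.0025,0.004],
    [-0.012,0,0],
    [-0.012,0,0],
    [-0.012,0,0],
    [-0.012,0,0],
    [-0.012,0,0],
    [-0.012,0,0],
    [-0.012,0,0],
    [-0.012,0,0],
    [0,0,0]
  ],
  "rot": [
    [0,0,0],
    [0,0,0],
    [0,0,0],
    [0,0,0],
    [0,0,0],
    [0,0,0],
    [0,0,0],
    [0,0,0],
    [0,0,0],
    [0,0,0]
  ]
}}

```text
t: 10.7
tool_pos: [0.4871, -0.1221, 0.0643]
orientation: [1.895, 2.506, -0.0]
wrist_force: [0.0, -0.1, -2.8]
width: 0.0358
gripper_force: 29.9
```

```bash
cat > chk.py <<'E'
from h import *
s,r=st(); M=r.as_matrix(); p=s['tool_pos']
tip=np.array([0.4935,-0.1425,0.06]); c=p+M@[0.002,0,0.0053]
print('tip in block(tool) frame', (M.T@(tip-c)).round(4),'F tool',(M.T@s['wrist_force']).round(2),'tau',np.round(s['ft_torque'],2))
E
python3 chk.py
```

```text
t 10.7 p [ 0.4871 -0.1221  0.0643] q [-0.148, 0.443, 0.388, 2.111, -0.277, 0.635, 0.707] F [ 0.  -0.1 -2.8] w 0.0358 gf 29.9
tool axes (cols)
 [[-0.273  0.962  0.   ]
 [ 0.962  0.273 -0.   ]
 [-0.     0.    -1.   ]]
tip in block(tool) frame [-0.0233  0.0006 -0.001 ] F tool [-0.05 -0.01  2.76] tau [-0.06 -0.04 -0.01]
```

No contact so far, and the probe is about 17 mm into the hole. I continue.

Emit:
{"name": "drive_tool", "arguments": {
  "dp": [
    [-0.012,0,0],
    [-0.012,0,0],
    [-0.012,0,0],
    [-0.012,0,0],
    [-0.012,0,0],
    [-0.012,0,0],
    [0,0,0]
  ],
  "rot": [
    [0,0,0],
    [0,0,0],
    [0,0,0],
    [0,0,0],
    [0,0,0],
    [0,0,0],
    [0,0,0]
  ]
}}

```text
t: 11.58
tool_pos: [0.4969, -0.1568, 0.0643]
orientation: [1.895, 2.506, -0.0]
wrist_force: [0.4, 0.5, -2.8]
width: 0.0359
gripper_force: 29.9
```

Emit:
{"name": "drive_tool", "arguments": {
  "dp": [
    [-0.003,0,0],
    [-0.003,0,0],
    [-0.003,0,0],
    [0,0,0]
  ],
  "rot": [
    [0,0,0],
    [0,0,0],
    [0,0,0],
    [0,0,0]
  ]
}}

```text
t: 12.08
tool_pos: [0.4981, -0.1606, 0.0643]
orientation: [1.894, 2.507, 0.0]
wrist_force: [0.3, 1.1, -2.6]
width: 0.0359
gripper_force: 29.9
```

```bash
python3 chk.py
```

```text
t 12.07 p [ 0.4981 -0.1606  0.0643] q [-0.072, 0.47, 0.386, 2.064, -0.283, 0.658, 0.779] F [ 0.3  1.1 -2.6] w 0.0359 gf 29.9
tool axes (cols)
 [[-0.273  0.962  0.   ]
 [ 0.962  0.273  0.   ]
 [-0.     0.    -1.   ]]
tip in block(tool) frame [ 0.0166  0.0005 -0.001 ] F tool [0.94 0.55 2.58] tau [-0.09  0.03  0.  ]
```

Emit:
{"name": "drive_tool", "arguments": {
  "dp": [
    [-0.002,0,0],
    [-0.002,0,0],
    [0,0,0]
  ],
  "rot": [
    [0,0,0],
    [0,0,0],
    [0,0,0]
  ]
}}

```text
t: 12.45
tool_pos: [0.4986, -0.1625, 0.0643]
orientation: [1.894, 2.507, 0.0]
wrist_force: [0.5, -0.3, -2.8]
width: 0.0355
gripper_force: 29.9
```

```bash
python3 chk.py
```

```text
t 12.45 p [ 0.4986 -0.1625  0.0643] q [-0.068, 0.471, 0.386, 2.061, -0.283, 0.659, 0.782] F [ 0.5 -0.3 -2.8] w 0.0355 gf 29.9
tool axes (cols)
 [[-0.273  0.962  0.   ]
 [ 0.962  0.273  0.   ]
 [ 0.     0.    -1.   ]]
tip in block(tool) frame [ 0.0187  0.0005 -0.001 ] F tool [-0.43  0.44  2.77] tau [-0.06 -0.01 -0.  ]
```

Emit:
{"name": "drive_tool", "arguments": {
  "dp": [
    [-0.002,0,0],
    [0,0,0],
    [0,0,0]
  ],
  "rot": [
    [0,0,0],
    [0,0,0],
    [0,0,0]
  ]
}}

```text
t: 12.82
tool_pos: [0.4989, -0.1634, 0.0643]
orientation: [-1.894, -2.507, -0.0]
wrist_force: [-0.5, 1.0, -1.9]
width: 0.0357
gripper_force: 29.9
```

Emit:
{"name": "drive_tool", "arguments": {
  "dp": [
    [-0.002,0,0],
    [0,0,0],
    [0,0,0]
  ],
  "rot": [
    [0,0,0],
    [0,0,0],
    [0,0,0]
  ]
}}

```text
t: 13.2
tool_pos: [0.4991, -0.1643, 0.0643]
orientation: [-1.894, -2.507, -0.0]
wrist_force: [-0.4, -0.2, -2.9]
width: 0.0357
gripper_force: 29.9
```

```bash
python3 chk.py
```

```text
t 13.2 p [ 0.4991 -0.1643  0.0643] q [-0.065, 0.473, 0.386, 2.059, -0.283, 0.66, 0.786] F [-0.4 -0.2 -2.9] w 0.0357 gf 29.9
tool axes (cols)
 [[-0.273  0.962 -0.   ]
 [ 0.962  0.273  0.   ]
 [ 0.     0.    -1.   ]]
tip in block(tool) frame [ 0.0205  0.0005 -0.001 ] F tool [-0.05 -0.47  2.89] tau [-0.08 -0.02  0.07]
```

Emit:
{"name": "drive_tool", "arguments": {
  "dp": [
    [-0.002,0,0],
    [0,0,0]
  ],
  "rot": [
    [0,0,0],
    [0,0,0]
  ]
}}

```text
t: 13.45
tool_pos: [0.4994, -0.1654, 0.0643]
orientation: [-1.894, -2.507, -0.0]
wrist_force: [0.1, -0.1, -2.9]
width: 0.036
gripper_force: 29.9
```

Emit:
{"name": "drive_tool", "arguments": {
  "dp": [
    [-0.002,0,0],
    [0,0,0]
  ],
  "rot": [
    [0,0,0],
    [0,0,0]
  ]
}}

```text
t: 13.7
tool_pos: [0.4997, -0.1663, 0.0642]
orientation: [-1.894, -2.507, -0.0]
wrist_force: [-0.7, 0.2, -1.8]
width: 0.0359
gripper_force: 29.9
```

```bash
python3 chk.py
```

```text
t 13.7 p [ 0.4997 -0.1663  0.0642] q [-0.061, 0.474, 0.386, 2.056, -0.284, 0.661, 0.789] F [-0.7  0.2 -1.8] w 0.0359 gf 29.9
tool axes (cols)
 [[-0.273  0.962 -0.   ]
 [ 0.962  0.273  0.   ]
 [ 0.    -0.    -1.   ]]
tip in block(tool) frame [ 0.0226  0.0006 -0.0011] F tool [ 0.36 -0.63  1.79] tau [-0.04  0.01  0.  ]
```

Emit:
{"name": "drive_tool", "arguments": {
  "dp": [
    [-0.002,0,0],
    [0,0,0]
  ],
  "rot": [
    [0,0,0],
    [0,0,0]
  ]
}}

```text
t: 13.95
tool_pos: [0.4997, -0.1665, 0.0642]
orientation: [-1.892, -2.506, -0.001]
wrist_force: [0.1, 3.0, -2.2]
width: 0.0356
gripper_force: 29.9
```

Emit:
{"name": "drive_tool", "arguments": {
  "dp": [
    [-0.002,0,0],
    [0,0,0]
  ],
  "rot": [
    [0,0,0],
    [0,0,0]
  ]
}}

```text
t: 14.2
tool_pos: [0.4997, -0.1665, 0.0641]
orientation: [-1.891, -2.505, -0.002]
wrist_force: [-2.0, 4.8, -0.2]
width: 0.036
gripper_force: 29.9
```

```bash
python3 chk.py && python3 - <<'E'
from h import *
d=snap('side'); save(d,'in',(215,215,305,285),8)
E
```

```text
t 14.2 p [ 0.4997 -0.1665  0.0641] q [-0.058, 0.475, 0.384, 2.054, -0.285, 0.665, 0.792] F [-2.   4.8 -0.2] w 0.036 gf 29.9
tool axes (cols)
 [[-0.274  0.962 -0.002]
 [ 0.962  0.274  0.003]
 [ 0.003 -0.001 -1.   ]]
tip in block(tool) frame [ 0.0228  0.0006 -0.0011] F tool [ 5.16 -0.62  0.26] tau [1.09 0.4  0.  ]
```

View pics/in.png

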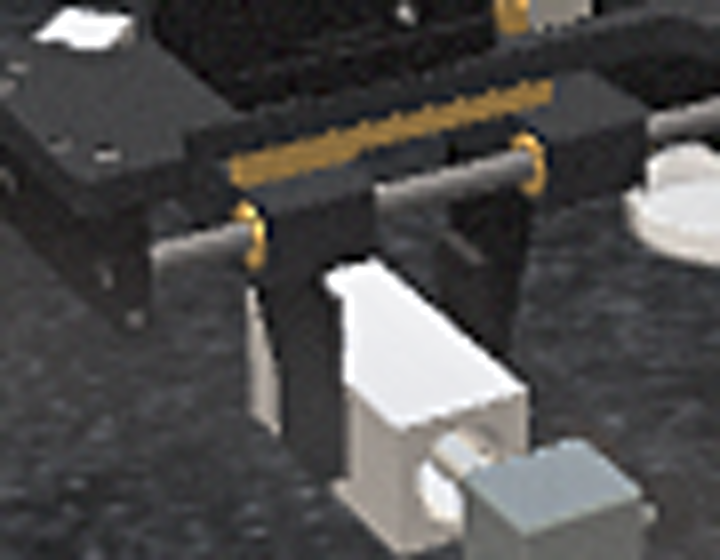

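The probe is at the bottom: about 5 N of axial contact at the expected depth, with the rod visibly inside the hole. I dwell briefly, then draw the block off.

Emit:
{"name": "drive_tool", "arguments": {
  "dp": [
    [0,0,0],
    [0,0,0],
    [0.006,0,0],
    [0.02,0,0],
    [0.024,0,0],
    [0.024,0,0],
    [0.024,0,0],
    [0.024,0,0],
    [0.024,0,0],
    [0.024,0,0]
  ],
  "rot": [
    [0,0,0],
    [0,0,0],
    [0,0,0],
    [0,0,0],
    [0,0,0],
    [0,0,0],
    [0,0,0],
    [0,0,0],
    [0,0,0],
    [0,0,0]
  ]
}}

```text
t: 15.5
tool_pos: [0.4768, -0.0856, 0.0643]
orientation: [-1.894, -2.507, -0.0]
wrist_force: [0.5, -0.4, -2.3]
width: 0.0359
gripper_force: 29.9
```

Emit:
{"name": "drive_tool", "arguments": {
  "dp": [
    [0.02,0,0],
    [0.01,0,0],
    [0,0,-0.06],
    [0,0,-0.08],
    [0,0,-0.08],
    [0,0,-0.08],
    [0,0,-0.06],
    [0,0,0]
  ],
  "rot": [
    [0,0,0],
    [0,0,0],
    [0,0,0],
    [0,0,0],
    [0,0,0],
    [0,0,0],
    [0,0,0],
    [0,0,0]
  ]
}}

```text
t: 16.5
tool_pos: [0.4742, -0.0724, 0.2462]
orientation: [1.892, 2.503, 0.006]
wrist_force: [-1.0, -0.4, -3.0]
width: 0.0359
gripper_force: 29.9
```

```bash
python3 chk.py; python3 - <<'E'
from h import *
# geometric model fit: shoulder h, a elbow, etc. using known poses
from scipy.optimize import least_squares, minimize
data=[([-1.257,.469,-.049,1.534,.024,1.141,-.082],(.2267,.6352,.2356)),([-1.077,.489,-.312,1.521,.158,1.157,1.036],(.2268,.6354,.2359)),
([-.164,.297,.049,2.115,-.02,.733,2.342],(.475,.016,.1192)),([-.178,.21,.052,2.05,-.014,.884,2.331],(.4774,.0213,.1821)),
([-.324,.228,.461,2.056,-.13,.886,.492],(.4781,-.0759,.1826)),([-.247,.411,.391,2.156,-.267,.617,.61],(.4758,-.0752,.067)),([-.058,.475,.384,2.054,-.285,.665,.792],(.4997,-.1665,.0641))]
s=arm.get_state(); data.append((list(s['joint_pos']),tuple(s['tool_pos'])))
Z=lambda a:R.from_euler('z',-a); Y=lambda a:R.from_euler('y',a)
def fk(q,L):
    r=Z(q[0])*Y(q[1]); p=np.array([0,0,L[0]])
    r2=r*Z(q[2]); p=p+r2.apply([L[4],0,L[1]]); r2=r2*Y(q[3])
    r3=r2*Z(q[4]); p=p+r3.apply([L[5],0,L[2]]); r3=r3*Y(q[5]); p=p+r3.apply([L[6],0,L[3]]); return p,r3*Z(q[6])*R.from_euler('z',np.pi/2)
f=least_squares(lambda L:np.concatenate([fk(q,L)[0]-p for q,p in data]),[.3,.4,.4,.2,0,0,0])
print(f.x.round(3),np.abs(f.fun).max()); np.save('L.npy',f.x)
E
```

```text
t 16.5 p [ 0.4742 -0.0724  0.2462] q [-0.375, 0.135, 0.491, 1.995, -0.076, 1.023, 0.427] F [-1.  -0.4 -3. ] w 0.0359 gf 29.9
tool axes (cols)
 [[-0.273  0.962  0.005]
 [ 0.962  0.273  0.001]
 [-0.001  0.005 -1.   ]]
tip in block(tool) frame [-0.0745 -0.0016  0.1809] F tool [-0.14 -1.14  2.96] tau [-0.13  0.01  0.01]
[-0.114  0.489  0.439 -0.065 -0.054 -0.018 -0.087] 0.04959658469137654
```

```bash
cat > kin.py <<'E'
from h import *
import itertools
from scipy.optimize import least_squares
D=[([-1.257,.469,-.049,1.534,.024,1.141,-.082],(.2267,.6352,.2356),160.3),([-1.077,.489,-.312,1.521,.158,1.157,1.036],(.2268,.6354,.2359),230.6),
([-.164,.297,.049,2.115,-.02,.733,2.342],(.475,.016,.1192),230.1),([-.178,.21,.052,2.05,-.014,.884,2.331],(.4774,.0213,.1821),230.3),
([-.324,.228,.461,2.056,-.13,.886,.492],(.4781,-.0759,.1826),106.2),([-.247,.411,.391,2.156,-.267,.617,.61],(.4758,-.0752,.067),105.9),([-.058,.475,.384,2.054,-.285,.665,.792],(.4997,-.1665,.0641),105.9)]
def fk(q,L,s):
    Z=lambda a,k:R.from_euler('z',s[k]*a); Y=lambda a:R.from_euler('y',a)
    r=Z(q[0],0)*R.from_euler('z',L[7])*Y(q[1]); p=np.array([0,0,L[0]])
    r=r*Z(q[2],1); p=p+r.apply([L[4],0,L[1]]); r=r*Y(q[3])
    r=r*Z(q[4],2); p=p+r.apply([L[5],0,L[2]]); r=r*Y(q[5]); p=p+r.apply([L[6],0,L[3]]); return p,r*Z(q[6],3)*R.from_euler('z',L[8])
def T(a): return R.from_matrix(np.stack([ang(a),np.cross((0,0,-1),ang(a)),(0,0,-1)],1))
def fit():
    best=None
    for s in itertools.product([1,-1],repeat=4):
        def g(L):
            o=[]
            for q,p,a in D:
                P,r=fk(q,L,s); o+=[P-p,(r.as_matrix()-T(a).as_matrix()).ravel()*.3]
            return np.concatenate(o)
        for b in(0,2.4,-2.4):
          for o in(0,1.57,-1.57,3.1):
            f=least_squares(g,[.3,.4,.4,.2,0,0,0,b,o])
            if best is None or f.cost<best[0]: best=(f.cost,s,f.x,np.abs(f.fun).max())
    return best
if __name__=='__main__':
    b=fit(); print(b[0],b[1],b[2].round(3).tolist(),b[3]); np.savez('kin.npz',s=b[1],L=b[2])
E
python3 kin.py
```

```text
0.0001125366738836709 (-1, -1, -1, -1) [1.547, 0.531, 0.454, 1.599, 0.006, -0.005, -0.016, -0.073, 1.498] 0.007303247657533391
```

```bash
cat > plan.py <<'E'
from kin import *
k=np.load('kin.npz'); s=k['s']; L=k['L'].copy(); L0=.3; L[3]-=L[0]-L0; L[0]=L0
lo=np.array([-2.59,-.33,-1.39,.1,-1.04,.21,-2.66])+.08; hi=np.array([2.59,1.99,1.29,2.45,4.18,1.99,2.66])-.08
q0=np.array(arm.get_state()['joint_pos'])
def goal(phi): 
    z=np.array(ang(phi)); x=np.array([0,0,-1.]); return R.from_matrix(np.stack([x,np.cross(z,x),z],1))
def ik(p,Rg,q):
    def g(q_):
        P,r=fk(q_,L,s); return np.concatenate([(P-p)*3,(Rg.inv()*r).as_rotvec(),.01*(q_-q)])
    f=least_squares(g,np.clip(q,lo+.001,hi-.001),bounds=(lo,hi)); return f.x,np.abs(f.fun[:6]).max()
R0=R.from_rotvec(arm.get_state()['orientation']); p0=np.array(arm.get_state()['tool_pos'])
from scipy.spatial.transform import Slerp
for phi in(-110,-90,-74,-50,-25,0):
    for p in((.47,-.1,.3),(.5,-.25,.35),(.5,-.3,.3),(.5,-.1,.5),(.6,-.25,.5)):
        # yaw first then tilt
        Rg=goal(phi); Rm=Rg*R.from_euler('y',90,degrees=True); q=q0; worst=0
        path=list(Slerp([0,1],R.concatenate([R0,Rm]))(np.linspace(0,1,8)[1:]))+list(Slerp([0,1],R.concatenate([Rm,Rg]))(np.linspace(0,1,13)[1:]))
        dq=0
        for i,r in enumerate(path):
            t=min(1,(i+1)/7); qn,e=ik(p0+(np.array(p)-p0)*t,r,q); worst=max(worst,e); dq=max(dq,np.abs(qn-q).max()); q=qn
        if worst<.08: print(phi,p,'err',round(worst,3),'maxdq',round(dq,2),q.round(2).tolist())
E
python3 plan.py
```

```text
-110 (0.47, -0.1, 0.3) err 0.0 maxdq 0.14 [-0.85, 0.83, 0.57, 1.79, 0.77, 1.7, -0.94]
-110 (0.5, -0.25, 0.35) err 0.0 maxdq 0.14 [-0.77, 0.83, 0.82, 1.81, 0.89, 1.45, -0.79]
-110 (0.5, -0.3, 0.3) err 0.0 maxdq 0.13 [-0.78, 1.02, 0.99, 1.83, 0.77, 1.22, -0.75]
-110 (0.5, -0.1, 0.5) err 0.0 maxdq 0.12 [-0.86, 0.6, 0.62, 1.63, 0.97, 1.91, -0.64]
-110 (0.6, -0.25, 0.5) err 0.0 maxdq 0.16 [-0.73, 0.81, 0.94, 1.46, 0.91, 1.55, -0.43]
-90 (0.47, -0.1, 0.3) err 0.0 maxdq 0.16 [-0.92, 0.7, 0.46, 2.04, 1.01, 1.55, -1.11]
-90 (0.5, -0.25, 0.35) err 0.0 maxdq 0.16 [-0.79, 0.63, 0.67, 2.09, 1.25, 1.33, -1.04]
-90 (0.5, -0.3, 0.3) err 0.0 maxdq 0.18 [-0.87, 0.87, 0.95, 2.12, 1.19, 1.01, -1.08]
-90 (0.5, -0.1, 0.5) err 0.0 maxdq 0.14 [-0.82, 0.38, 0.35, 1.89, 1.21, 1.82, -0.77]
-90 (0.6, -0.25, 0.5) err 0.0 maxdq 0.16 [-0.83, 0.57, 0.83, 1.77, 1.22, 1.35, -0.64]
-74 (0.47, -0.1, 0.3) err 0.0 maxdq 0.18 [-0.89, 0.59, 0.32, 2.25, 1.25, 1.5, -1.28]
-74 (0.5, -0.25, 0.35) err 0.0 maxdq 0.2 [-0.66, 0.47, 0.46, 2.3, 1.59, 1.34, -1.24]
-74 (0.5, -0.3, 0.3) err 0.0 maxdq 0.26 [-0.72, 0.66, 0.7, 2.32, 1.68, 1.13, -1.43]
-74 (0.5, -0.1, 0.5) err 0.0 maxdq 0.14 [-0.75, 0.22, 0.17, 2.09, 1.39, 1.72, -0.82]
-74 (0.6, -0.25, 0.5) err 0.0 maxdq 0.17 [-0.74, 0.34, 0.61, 2.0, 1.56, 1.3, -0.8]
-50 (0.5, -0.1, 0.5) err 0.007 maxdq 0.17 [-0.48, -0.03, -0.13, 2.37, 1.68, 1.45, -0.85]
-50 (0.6, -0.25, 0.5) err 0.0 maxdq 0.27 [-0.36, 0.07, 0.28, 2.27, 2.08, 1.09, -0.98]
-25 (0.6, -0.25, 0.5) err 0.016 maxdq 0.76 [-0.58, -0.1, 0.82, 2.37, 2.95, 0.74, -1.43]
```

Simulated IK says the arm can tilt −90° about tool y, with the tool pointing along the probe direction, near (0.50, −0.25, 0.40). I move there and then tilt.

Emit:
{"name": "drive_tool", "arguments": {
  "dp": [
    [-0.036,-0.005,-0.03],
    [-0.036,-0.005,-0.03],
    [-0.036,-0.005,-0.03],
    [-0.036,-0.005,-0.03],
    [-0.036,-0.005,-0.03],
    [-0.036,-0.005,-0.03],
    [-0.036,-0.005,-0.03],
    [-0.036,-0.005,-0.03],
    [-0.036,-0.005,-0.03],
    [-0.036,-0.005,-0.03]
  ],
  "rot": [
    [0,0,0],
    [0,0,0],
    [0,0,0],
    [0,0,0],
    [0,0,0],
    [0,0,0],
    [0,0,0],
    [0,0,0],
    [0,0,0],
    [0,0,0]
  ]
}}

```text
t: 17.75
tool_pos: [0.4979, -0.2535, 0.3952]
orientation: [1.894, 2.506, -0.0]
wrist_force: [0.1, 0.4, -1.9]
width: 0.036
gripper_force: 29.9
```

Emit:
{"name": "drive_tool", "arguments": {
  "dp": [
    [0,0,0],
    [0,0,0],
    [0,0,0],
    [0,0,0],
    [0,0,0],
    [0,0,0],
    [0,0,0],
    [0,0,0],
    [0,0,0],
    [0,0,0]
  ],
  "rot": [
    [0,-0.1,0],
    [0,-0.1,0],
    [0,-0.1,0],
    [0,-0.1,0],
    [0,-0.1,0],
    [0,-0.1,0],
    [0,-0.1,0],
    [0,-0.1,0],
    [0,-0.1,0],
    [0,-0.1,0]
  ]
}}

```text
t: 19.0
tool_pos: [0.4977, -0.2528, 0.3947]
orientation: [1.476, 1.949, -0.612]
wrist_force: [0.1, -0.9, -3.9]
width: 0.0356
gripper_force: 29.9
```

```bash
python3 chk.py
```

```text
t 19.0 p [ 0.4977 -0.2528  0.3947] q [-0.453, 0.0, 0.473, 1.978, 0.874, 1.083, -0.106] F [ 0.1 -0.9 -3.9] w 0.0356 gf 29.9
tool axes (cols)
 [[-0.191  0.963  0.192]
 [ 0.68   0.271 -0.682]
 [-0.708  0.001 -0.706]]
tip in block(tool) frame [0.3108 0.0257 0.1551] F tool [ 2.14 -0.16  3.39] tau [1.07 0.35 0.02]
```

The tilt is halfway, with the joints well inside range.

Emit:
{"name": "drive_tool", "arguments": {
  "dp": [
    [0,0,0],
    [0,0,0],
    [0,0,0],
    [0,0,0],
    [0,0,0],
    [0,0,0],
    [0,0,0],
    [0,0,0],
    [0,0,0],
    [0,0,0]
  ],
  "rot": [
    [0,-0.1,0],
    [0,-0.1,0],
    [0,-0.1,0],
    [0,-0.1,0],
    [0,-0.1,0],
    [0,-0.1,0],
    [0,-0.1,0],
    [0,-0.1,0],
    [0,-0.1,0],
    [0,-0.1,0]
  ]
}}

```text
t: 20.25
tool_pos: [0.4984, -0.2525, 0.3944]
orientation: [1.004, 1.325, -1.004]
wrist_force: [-0.4, -0.4, -2.7]
width: 0.0358
gripper_force: 29.9
```

Emit:
{"name": "drive_tool", "arguments": {
  "dp": [
    [0,0,0],
    [0,0,0],
    [0,0,0],
    [0,0,0],
    [0,0,0],
    [0,0,0]
  ],
  "rot": [
    [0,0,0],
    [0,0,0],
    [0,0,0],
    [0,0,0],
    [0,0,0],
    [0,0,0]
  ]
}}

```text
t: 21.0
tool_pos: [0.498, -0.252, 0.3943]
orientation: [1.003, 1.328, -1.002]
wrist_force: [0.3, -0.5, -2.2]
width: 0.0359
gripper_force: 29.9
```

```bash
python3 chk.py; python3 - <<'E'
from h import *
s=arm.get_state(); d=snap('side'); T=np.linalg.inv(d['cam_to_world']); q=T@np.r_[s['tool_pos'],1]; u,v=(d['mtx']@(q[:3]/q[2]))[:2].astype(int); print(u,v)
y=max(0,v-60); x=max(0,u-70); save(d,'up',(x,y,x+140,y+120),4.5)
P=pts(d).reshape(-1,3); M=R.from_rotvec(s['orientation']).as_matrix(); Q=(P-s['tool_pos'])@M; k=(np.abs(Q[:,0])<.055)&(np.abs(Q[:,1])<.018)&(Q[:,2]>-.02)&(Q[:,2]<.03); print(np.percentile(Q[k],[2,50,98],axis=0).round(4).tolist())
E
```

```text
t 21.0 p [ 0.498  -0.252   0.3943] q [-0.548, 0.272, 0.419, 2.277, 1.618, 1.405, -0.967] F [ 0.3 -0.5 -2.2] w 0.0359 gf 29.9
tool axes (cols)
 [[ 0.     0.962  0.273]
 [ 0.     0.273 -0.962]
 [-1.     0.    -0.   ]]
tip in block(tool) frame [ 0.3324  0.0255 -0.1118] F tool [2.18 0.14 0.59] tau [ 1.63  0.54 -0.02]
269 99
[[-0.0363, -0.0179, -0.0087], [-0.0032, -0.0034, 0.0235], [0.0414, 0.0169, 0.0257]]
```

View pics/up.png

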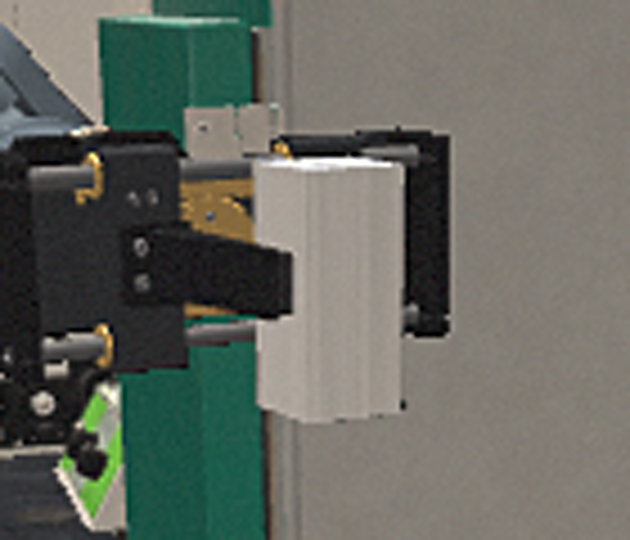

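The block is upright in the gripper (crop pixel 330,290) with the hole end up. Its centre is about 0.39 m above the bench, it is steady, and nothing touches it.

```bash
python3 -c "
from rig import arm
print(arm.finish_job())"
```

```text
the job is handed in; nothing more can be done
None
```

The job is handed in (no verdict was returned): the block met the bottom of its hole on the probe with about 5 N, and is now held steady with the hole upward, about 0.39 m above the bench.

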